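# Spring check of a sensor tilt mount

## Robot

A 6-joint arm with a two-finger parallel gripper is mounted at the origin on the work surface. World frame = base frame: x ahead of the robot, y to its left, z up, the work surface at z = 0. Lengths are in m, angles in rad, forces in N, time in s.
With the tool pointing down it reaches from about 0.35 to 0.775 m from the base axis. Payload 5.5 kg.
Tool frame: the origin (TCP) lies midway between the tips of the shut fingers; the grasp point (between the pads) lies grip_point_offset behind it (grip_point_offset is the distance from the TCP to the grasp point, in m); z points along the fingers, y is the direction in which the jaws open and shut (so a half turn about z gives the same grasp; the last joint's range is limited). The gripper opens to 85 mm and grips with 20 to 120 N. Pads are 22 mm wide; open, the fingers measure 114 mm over their backs; the gripper's body (76 mm by 85 mm) begins 54 mm behind the grasp point. The pads swing forward as they close: fully open they stand 13 mm farther back than shut.
Start: joints at [-1.249, 0.313, 0.046, 1.304, 0, 1.431], TCP at [0.256, -0.515, 0.231] pointing down, gripper open.
Joint ranges: [-2.76, 2.76], [-0.86, 1.69], [-1.03, 1.26], [-2.2, 2.34], [-1.47, 1.5], [-3.14, 3.14]. Speed limits (rad/s): [2.57, 2.57, 3.14, 3.14, 3.14, 3.14].

## Interface

Orientations are given as a unit quaternion [w, x, y, z].
In Python, from workcell import * gives the robot as it stands.
- The arm moves only by the tool send_rows, never from a script. Its argument "series" is one flat list of numbers, 7 for each row, row after row: the shift along the tool's x, y, z in cm, then the turn, a rotation vector about the tool's x, y, z in degrees, then the opening, from 0 (shut) to 1 (fully open). A call has 1 to 10 rows; each row is the pose to reach, as a shift and turn from the pose commanded when the call began, along the tool's axes at that moment; what a row does not reach only later rows make up. A row lasts 1/12 s, in which the tool goes at most 41.7 mm and 7.16 degrees, less where a joint would pass 70% of its speed; a pose out of reach is approached as far as the arm can. A call with a gripper value outside its range is refused whole. The fingers move at their own pace and stop on an object; "newtons" is the grip in N (left out, the last holds). Time passes only in rows, so rows that repeat a pose let the fingers close. It gives the time, the measured TCP pose, the force and the opening at its end, in the units of the state.
- get_state(): the state, without advancing time (a new reading comes with each control period).
- read_camera(name): name is "scene" or "top" or "wrist"; returns the picture (400x640x3 uint8, blue, green, red); there is no depth.
- camera_info(name): a dict with "K" (3x3 intrinsics, pixels), "xyz" and "attitude" of the camera in the world. Camera axes: x right, y down, z forward; pixel columns grow to the right and rows downward; lengths in m; the calibration is good to about 2 mm. A picture is of the moment at which its call begins: read the wrist's pose just before it. camera_info takes no time and is no camera call; for the wrist camera it gives the pose at the moment of the call.
- hand_in(): hands the job in, once; it reports no verdict.
Trained networks look in the newest picture that a camera, given by its name, has taken for a name from the list of things; names that differ only in an ending like _2 or _b are one class to them, and where a whole thing is asked for, a point or a joint stands for the part that bears it (a point fixed in the world has none). Each returns a list of dicts, best first, with "p" (0 to 1); they miss things now and then, are a little off and sometimes report something else, mostly with a low value. They report only what shows in the picture. A call takes as long as a camera call.
- silhouettes(camera, label): "pixels" (400x640 bool, what is visible of it) and "box" ([left, top, width, height] in pixels, round what is visible of it).
The state is a dict: "clock": time; "joint_pos": joint angles; "qvel": joint speeds; "tau": joint torques, N m; "tcp_pos": TCP position; "orientation": TCP orientation; "wrist_force": force on the tool from outside, world axes, zero at the start; "ft_torque": the same for the moment, N m; "finger_gap": finger opening in m.
Only numpy, scipy, OpenCV 4.12 (cv2) and the standard library are available. Lean on these libraries where they do the work, as an engineer would, in place of code of your own. Each camera call takes 0.05 s, during which the arm holds its last target. There are 200 camera calls.

## Task

Check the spring of the sensor tilt mount on the bench: with a fingertip, press down the round rubber pad on the free corner of its tilt plate until the pointer lines up with the brass tab on the dial, without running right past the tab. Keep it there for about a second, then let go so that the plate springs back. Only press the pad: do not touch the pointer or the tab, do not lift or shift the mount, and leave the things lying around it alone.

Things in the scene. Friction and masses are not known exactly. Their poses are not given: they have to be found in the camera images.
- mount: Sensor tilt mount, about 2 kg, loose on the bench: aluminium base 170 (x) x 200 (y) x 12 mm. Origin: centre of its underside, z up. A steel L-shaped plate tilts on it about a hinge line along the mount's x at y -50, z 56 mm; it carries a black sensor box (top 97 mm up, around x 6, y -28). A white dial, 200 mm high with its tab, stands at x 66, y -110 to -30 mm; the pointer moves at x 78.
- pad_top (a point): Centre of the top face of the round black rubber pad (30 mm across, 12 mm tall) on the plate's free corner, over a coil spring. At rest at (-50, 60, 71) mm in the mount's frame, 110 mm in y from the hinge line, nothing above it. Axes parallel to the mount's at rest, z is the pad's normal. Moves with the plate.
- pad: The rubber pad itself, to be pressed straight down; origin at the centre of its underside, 12 mm below pad_top.
- plate (a joint): Angle of the tilt plate in rad: 0 at rest, growing as the pad is pressed down (pad sinks about 11 mm per 0.1 rad); hard stop at 0.32. The spring pushes back with about 3 N at the pad at rest and about 7 N at 0.2 rad, and returns the plate to 0 when released.
- pointer: The thin dark steel pointer, 5 mm thick and 130 mm long, fixed to the tilt plate and turning with it about the hinge line, at the dial's +x side. Origin: on the hinge line. At rest it leans 0.30 rad from upright towards the mount's -y; pressing the pad swings its tip towards +y.
- pointer_tip (a point): Tip of the pointer, 130 mm from the hinge line.
- index (a joint): Angular setting of the brass tab in rad, 0.10 to 0.20, different each time: the plate angle (plate) at which the pointer stands exactly at the middle of the tab. Held by friction; not to be moved.
- tab: The brass tab, a small clip 12 mm wide along the dial's rim, projecting 15 mm beyond the pointer tip's radius. Origin: middle of its width, 130 mm from the hinge line; z points away from the hinge line, y along the rim towards where the pointer moves when the pad is pressed.
- tab_mark (a point): The point where the pointer tip must come: middle of the tab's width, 130 mm from the hinge line, in the pointer's plane. Same axes as the tab.
- terminals: Bystander: blue terminal strip 35 x 90 x 34 mm, lying near the mount's +y side, loose. Origin under its centre.
- jar: Bystander: clear screw jar 52 mm across, 70 mm tall, orange cap, near the mount's -y side, loose. Origin under its centre.
- driver: Bystander: screwdriver 190 mm long, lying near the mount's -y side, loose.
- gland: Bystander: grey plastic ring nut 42 mm across, 18 mm tall, lying beyond the mount's +x side, loose. Origin under its centre.

How it is judged:
On the way, in this order (a step that is already met when the one before it is completed fails the run):
1. the pad is pressed with the fingers and the pointer tip stays within 5 mm of the middle of the tab (y of pointer_tip in the frame of tab_mark between -0.005 and 0.005 m and contact force between the fingers and pad above 0.5 N), for 0.6 s.
2. the pad is let go and the plate has sprung back (value of joint plate below 0.03 rad), for 0.2 s.
At the end, for the whole second after the job is handed in: The plate is back at rest (joint below 0.03 rad, still), the mount stands upright within 15 mm of where it stood, and each bystander is within 20 mm of where it lay (value of joint plate below 0.03 rad and velocity of joint plate between -0.05 and 0.05 rad/s and distance of mount from where it was at the start of the episode below 0.015 m and linear speed of mount below 0.01 m/s and angle between mount's own z axis and vertical below 0.05 rad and distance of each of terminals, jar, driver, gland from where it was at the start of the episode below 0.02 m); the robot touches nothing.
It fails at once if the pointer tip runs more than 11 mm past the middle of the tab (y of pointer_tip in the frame of tab_mark above 0.011 m).
It fails at once if the robot touches the pointer or the brass tab with more than 0.5 N (contact force between any of the fingers, the arm and pointer above 0.5 N or contact force between any of the fingers, the arm and tab above 0.5 N).
It fails at once if the mount is shifted by more than 15 mm (distance of mount from where it was at the start of the episode above 0.015 m).
It fails at once if the mount is lifted by more than 6 mm or tipped (height (world z) of mount above 0.006 m or angle between mount's own z axis and vertical above 0.06 rad).
It fails at once if a bystander is moved by more than 20 mm (distance of any of terminals, jar, driver, gland from where it was at the start of the episode above 0.02 m).
It also fails if it takes over 32 s, if anything falls off the work surface, if the arm or the gripper's body presses on something with over 40 N, if the wrist force passes 120 N, or if a joint passes its speed limit or range.

## Working session

There is one attempt and no reset: what is moved stays moved. The work goes in short steps, Python scripts to look and compute and a tool call to move; the robot and the scene stay as the last step left them, time stands still between calls to the robot, and variables do not carry over. Pictures are saved under pics/ and viewed, about 8 in all and at most 12, crops included, and the job is handed in when it is done.

Besides the shell and the picture viewer there is one more tool, called by a JSON object that holds its "name" and its "arguments", one argument or row to a line. send_rows: Moves the arm, as the interface text tells. Its arguments: {"type":"object","properties":{"series":{"type":"array"},"newtons":{"type":"number"}},"required":["series"]}

```bash
mkdir -p pics
python3 - <<'E'
from workcell import *
import cv2,numpy as np
print(get_state())
for n in ("scene","top"):
    im=read_camera(n); cv2.imwrite(f"pics/{n}1.png",im); i=camera_info(n); print(n,i)
    for l in ("mount","pad","pointer","tab","terminals","jar","driver","gland"):
        r=silhouettes(n,l)
        for d in r[:2]:
            ys,xs=np.nonzero(d["pixels"]); print(n,l,round(d["p"],2),d["box"],xs.mean().round(1),ys.mean().round(1))
print(get_state()["clock"])
E
```

```text
{'clock': 0.0, 'joint_pos': array([-1.24859977e+00,  3.13976527e-01,  4.49667926e-02,  1.30360017e+00,
       -5.78689199e-06,  1.43119484e+00]), 'qvel': array([-0.00025792,  0.0005452 ,  0.00030523,  0.00164759,  0.00031764,
       -0.00103183]), 'tau': array([ 1.79222770e-03, -4.80625999e+01,  2.98533511e+01,  1.92554161e-02,
        1.09015593e-04,  1.88556822e-05]), 'tcp_pos': array([ 0.2560198 , -0.51428035,  0.23041747]), 'orientation': array([-9.02747765e-04,  9.73460643e-01,  2.28852691e-01, -8.55539501e-05]), 'wrist_force': array([ 1.09231692,  0.71206072, -0.38888723]), 'ft_torque': array([0.01787028, 0.01153605, 0.02358354]), 'finger_gap': 0.08556862861980952}
scene {'K': array([[366.88137417,   0.        , 319.15675229],
       [  0.        , 366.88137417, 194.66957721],
       [  0.        ,   0.        ,   1.        ]]), 'xyz': array([0.9277212 , 0.54310239, 0.67049125]), 'attitude': array([-0.12120199,  0.26986376,  0.86690019, -0.40120779])}
scene mount 0.55 [242.9, 158.2, 87.9, 113.7] 284.8 229.5
scene pad 0.6 [309.8, 217.3, 8.4, 20.1] 313.1 228.0
scene pointer 0.6 [
[... 345 characters left out ...]
9.4, 59.4, 12.9] 293.9 176.1
top {'K': array([[399.65532795,   0.        , 320.48971142],
       [  0.        , 399.65532795, 198.15705401],
       [  0.        ,   0.        ,   1.        ]]), 'xyz': array([0.52944104, 0.02456148, 1.03708475]), 'attitude': array([ 0.02200905, -0.69920353,  0.71420313, -0.02332221])}
top mount 0.92 [294.2, 141.4, 105.5, 81.7] 342.7 180.8
top tab 0.52 [383.1, 147.8, 6.8, 11.7] 386.9 152.8
top terminals 0.6 [248.8, 162.3, 33.2, 21.9] 263.8 170.6
top jar 0.79 [413.5, 179.9, 28.7, 21.8] 427.4 189.2
top driver 0.77 [380.8, 209.6, 55.6, 53.5] 412.3 230.2
top driver 0.23 [305.8, 186.9, 11.6, 11.5] 311.9 192.6
top gland 0.5 [324.1, 104.7, 19.5, 18.9] 332.4 114.6
0.9
```

Run:
```python
import cv2,numpy as np
a=cv2.imread("pics/scene1.png")[140:320,210:350]; b=cv2.imread("pics/top1.png")[90:270,240:450]
a=cv2.resize(a,None,fx=3.3,fy=3.3,interpolation=3);b=cv2.resize(b,None,fx=3.3,fy=3.3,interpolation=3)[:,:]
cv2.imwrite("pics/a.png",a);cv2.imwrite("pics/b.png",b)
```

```text
(no output)
```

View pics/a.png

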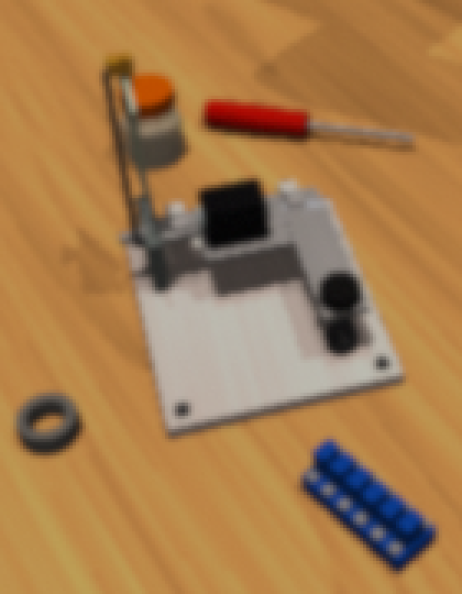

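View pics/b.png

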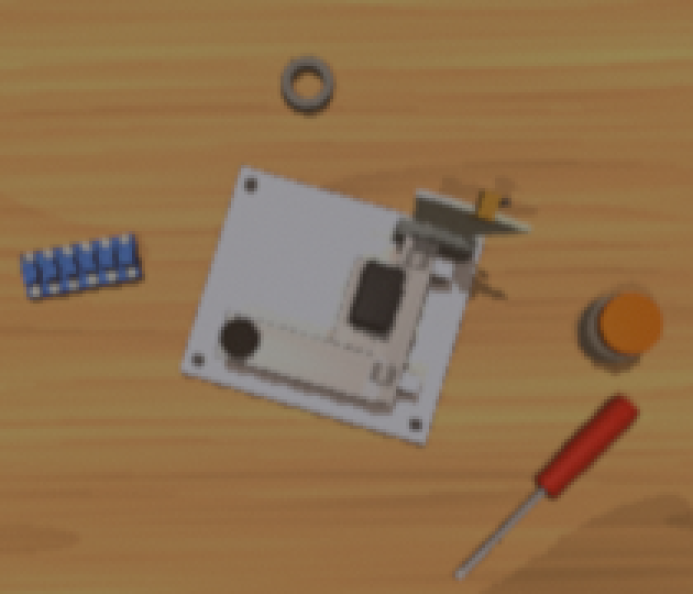

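```bash
cat > h.py <<'E'
from workcell import *
import numpy as np
from scipy.optimize import least_squares
from scipy.spatial.transform import Rotation as R
def rot(q): return R.from_quat(np.roll(q,-1))
def proj(i,P):
    c=rot(i["attitude"]).inv().apply(np.atleast_2d(P)-i["xyz"]); u=c@i["K"].T
    return u[:,:2]/u[:,2:]
def M(p,P): # mount->world
    return R.from_euler('z',p[2]).apply(np.atleast_2d(P))+[p[0],p[1],0]
E
python3 - <<'E'
from h import *
T=camera_info("top");S=camera_info("scene")
o=np.array([240,90]);so=np.array([210,140])
top=np.array([[243,167],[484,235],[425,444],[183,375],[239,338]])/3.3+o
mp=[[85,100,12],[85,-100,12],[-85,-100,12],[-85,100,12],[-50,60,71]]
sc=np.array([[170,433],[404,379],[340,290]])/3.3+so
ms=[[85,100,6],[-85,100,6],[-50,60,69]]
f=lambda p:np.r_[(proj(T,M(p,np.array(mp)/1e3))-top).ravel(),(proj(S,M(p,np.array(ms)/1e3))-sc).ravel()]
r=least_squares(f,[.55,0,0.2]);r2=least_squares(f,[.55,0,-.3]);r=min(r,r2,key=lambda r:r.cost)
p=r.x;print(p,np.round(r.fun,1)); print("pad",M(p,[-.05,.06,.071]))
def tabpt(ix,rad,x=.078): a=ix-.3; return M(p,[x,-.05+rad*np.sin(a),.056+rad*np.cos(a)])
tt=[386.9,152.8];ts=[245.9,159.5]
for ix in (0,.1,.15,.2): print(ix,[ (proj(T,tabpt(ix,q)).round(1),proj(S,tabpt(ix,q)).round(1)) for q in(.13,.138,.145)])
g=least_squares(lambda X:np.r_[(proj(T,X)-tt).ravel(),(proj(S,X)-ts).ravel()],[.6,0,.19])
m=R.from_euler('z',-p[2]).apply(g.x-[p[0],p[1],0]);print("tab mount",m,g.fun, "ix",.3+np.arctan2(m[1]+.05,m[2]-.056))
np.save("p.npy",p)
E
```

```text
[ 0.63586399 -0.03021266 -0.304673  ] [-1.2 -0.6 -0.   0.1 -0.   0.1 -1.6 -0.9 -0.3 -0.2 -0.6 -0.7  0.1 -1.6
  0.  -2. ]
pad [[0.60616561 0.04202311 0.071     ]]
0 [(array([[393.5, 150.8]]), array([[241.4, 160.2]])), (array([[395.3, 150.5]]), array([[240.8, 157. ]])), (array([[396.8, 150.2]]), array([[240.2, 154.1]]))]
0.1 [(array([[388.2, 148.9]]), array([[241.9, 162.1]])), (array([[389.5, 148.5]]), array([[241.3, 158.9]])), (array([[390.7, 148. ]]), array([[240.8, 156.1]]))]
0.15 [(array([[385.4, 148. ]]), array([[242.2, 163.3]])), (array([[386.6, 147.5]]), array([[241.7, 160.1]])), (array([[387.6, 147. ]]), array([[241.2, 157.3]]))]
0.2 [(array([[382.6, 147.1]]), array([[242.6, 164.6]])), (array([[383.5, 146.5]]), array([[242. , 161.5]])), (array([[384.4, 146. ]]), array([[241.6, 158.8]]))]
tab mount [ 0.06804706 -0.07478747  0.18924363] [ 0.0431736  -0.08025335  0.0958414   0.01198985] ix 0.11607136311053506
```

Run:
```python
from h import *
s=get_state();i=camera_info("wrist");q=rot(s["orientation"])
print(q.as_matrix().round(2)); print(i["K"][0],"cam in tool",q.inv().apply(i["xyz"]-s["tcp_pos"]),(q.inv()*rot(i["attitude"])).as_matrix().round(2))
```

```text
[[ 0.9   0.45  0.  ]
 [ 0.45 -0.9  -0.  ]
 [-0.    0.   -1.  ]]
[336.57745483   0.         315.67787537] cam in tool [ 0.07415775 -0.00048629 -0.1430316 ] [[ 0.   -0.96 -0.29]
 [ 1.    0.    0.  ]
 [-0.   -0.29  0.96]]
```

{"name": "send_rows", "arguments": {
  "series": [1,-0.3,-2,0,0,0,0,3,-1,-4,0,0,0,0,6,-2,-4,0,0,0,0,9,-3,-4,0,0,0,0,12,-4,-4,0,0,0,0,15,-5,-4,0,0,0,0,18,-6,-4,0,0,0,0,21,-7,-4,0,0,0,0,24,-8,-4,0,0,0,0,26,-8.5,-4,0,0,0,0],
  "newtons": 40
}}

```text
clock: 1.73
tcp_pos: [0.4526, -0.3206, 0.2715]
orientation: [-0.0, 0.973, 0.23, 0.0]
wrist_force: [0.8, 0.1, -0.2]
finger_gap: -0.0001
```

{"name": "send_rows", "arguments": {
  "series": [3,-1,0,0,0,0,0,6,-2,0,0,0,0,0,9,-3,0,0,0,0,0,12,-4,0,0,0,0,0,15,-5,0,0,0,0,0,18,-6,0,0,0,0,0,21,-6.5,0,0,0,0,0,23,-7,0,0,0,0,0,23.5,-7,0,0,0,0,0,23.5,-7,0,0,0,0,0]
}}

```text
clock: 2.57
tcp_pos: [0.6312, -0.1544, 0.2706]
orientation: [-0.0, 0.973, 0.23, -0.0]
wrist_force: [-1.2, -0.9, 0.5]
finger_gap: 0.0001
```

Run:
```python
from h import *
import cv2
p=np.load("p.npy")
s=get_state();i=camera_info("wrist");im=read_camera("wrist");np.save("w.npy",im)
print(s["clock"],s["tcp_pos"],s["orientation"],s["wrist_force"],s["finger_gap"])
for l in ("pad","pointer","tab","mount"):
    for d in silhouettes("wrist",l)[:2]:
        ys,xs=np.nonzero(d["pixels"]); print(l,round(d["p"],2),d["box"],xs.mean().round(1),ys.mean().round(1))
for n,P in {"pad":[-50,60,71],"tip0":[78,-50-130*np.sin(.3),56+130*np.cos(.3)],"c1":[85,100,12],"c2":[85,-100,12],"c3":[-85,-100,12],"c4":[-85,100,12]}.items(): print(n,proj(i,M(p,np.array(P)/1e3)).round(1))
cv2.imwrite("pics/w1.png",cv2.resize(im,(800,500)))
import pickle;pickle.dump(i,open("wi.pkl","wb"))
```

```text
2.5667 [ 0.63119855 -0.15438942  0.27060751] [-6.60987633e-05  9.73184617e-01  2.30025258e-01 -2.79507309e-04] [-1.19794548 -0.91022503  0.46172656] 0.00010289381376233546
pad 0.68 [113.4, 89.0, 30.7, 30.2] 127.8 105.3
pointer 0.85 [292.6, 84.5, 40.2, 45.6] 311.6 107.3
tab 0.81 [282.8, 113.7, 37.1, 28.8] 303.4 125.7
mount 0.67 [108.5, 0.2, 227.9, 215.0] 220.6 104.5
mount 0.46 [292.3, 87.8, 39.1, 41.2] 311.0 106.4
pad [[125.2 107.2]]
tip0 [[328.8 128.7]]
c1 [[198.8 -18.5]]
c2 [[334.6 118.7]]
c3 [[239.6 217.8]]
c4 [[106.3 103.5]]
```

View pics/w1.png

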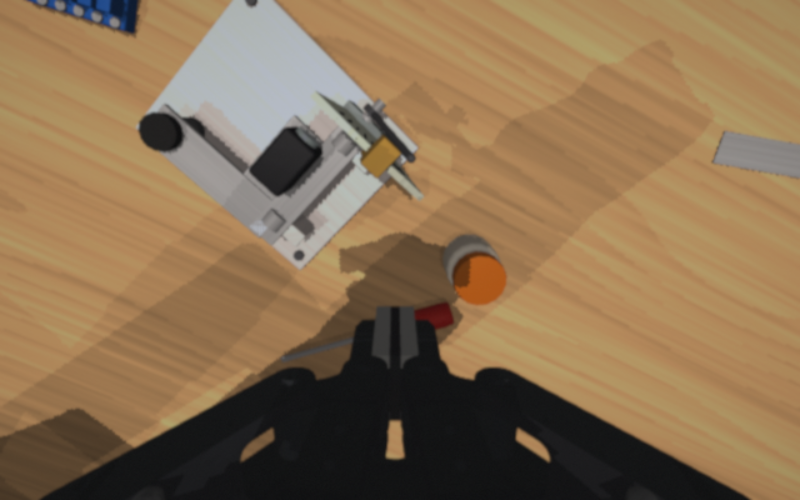

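Run:
```python
import cv2,numpy as np
im=np.load("w.npy")[75:165,265:355]
cv2.imwrite("pics/w2.png",cv2.resize(im,None,fx=6.6667,fy=6.6667,interpolation=3))
```

```text
(no output)
```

View pics/w2.png

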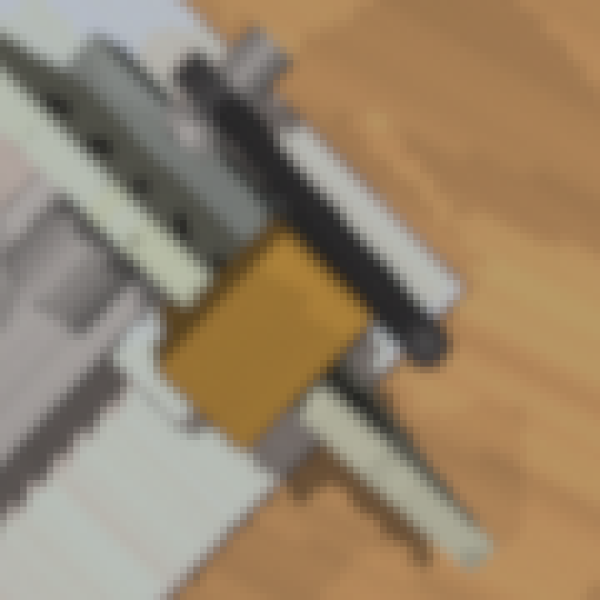

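Run:
```python
from h import *
import pickle
W=pickle.load(open("wi.pkl","rb"));T=camera_info("top")
p0=np.load("p.npy")
k=600/90
tc=np.array([[285,225],[372,315],[245,448],[160,358]])/k+[265,75]-.5*(1-1/k)
wp=np.array([[128,105.2],[329.5,126.8],[238.5,213.5]])
mw=[[-50,60,71],[78,-50-130*np.sin(.3),56+130*np.cos(.3)],[-85,-100,10]]
top=np.array([[243,167],[484,235],[425,444],[183,375],[239,338]])/3.3+[240,90]
mp=[[85,100,12],[85,-100,12],[-85,-100,12],[-85,100,12],[-50,60,71]]
def tab(ix,x,t,r): a=ix-.3; return [x,-.05+r*np.sin(a)+t*np.cos(a),.056+r*np.cos(a)-t*np.sin(a)]
for r in (.140,.145):
  def f(v):
    p=v[:3];ix,xa,xb=v[3:6]; Wd=dict(W);Wd["xyz"]=W["xyz"]+v[6:9]
    P=[tab(ix,xb,.006,r),tab(ix,xb,-.006,r),tab(ix,xa,-.006,r),tab(ix,xa,.006,r)]
    return np.r_[(proj(Wd,M(p,P))-tc).ravel(),(proj(Wd,M(p,np.array(mw)/1e3))-wp).ravel(),(proj(T,M(p,np.array(mp)/1e3))-top).ravel(),v[6:9]/.001]
  g=least_squares(f,[*p0,.12,.06,.08,0,0,0]);J=np.linalg.inv(g.jac.T@g.jac)
  print(r,g.x.round(4),g.fun.round(1),"sd ix",J[3,3]**.5)
p=g.x[:3];np.save("p.npy",p);pt=M(p,[-.05,.06,.071])[0];s=get_state()
print("pad",pt,"pad from wrist nominal", "tool shift cm",rot(s["orientation"]).inv().apply(pt-s["tcp_pos"])*100)
```

```text
0.14 [ 0.6365 -0.0309 -0.3098  0.1222  0.0589  0.0764 -0.0012 -0.0007  0.0012] [-0.1  0.2  0.1 -0.2  0.3 -0.5 -0.3  0.5 -1.7 -0.2  0.4  0.1  1.6  2.2
 -0.7 -1.1  0.3  0.1 -0.  -0.1 -1.5 -1.4 -0.1 -0.6 -1.2 -0.7  1.2] sd ix 0.004577402776360561
0.145 [ 0.6365 -0.0309 -0.3098  0.1294  0.0595  0.0766 -0.0012 -0.0007  0.0013] [-0.3 -0.   0.3  0.   0.5 -0.3 -0.5  0.3 -1.6 -0.2  0.4  0.1  1.6  2.2
 -0.8 -1.1  0.3  0.1 -0.  -0.1 -1.5 -1.4 -0.1 -0.6 -1.2 -0.7  1.3] sd ix 0.004392696089290459
pad [0.60721733 0.04150436 0.071     ] pad from wrist nominal tool shift cm [  6.80474562 -18.73881485  20.05264948]
```

{"name": "send_rows", "arguments": {
  "series": [1,-2.7,0,0,0,0,0,2,-5.4,0,0,0,0,0,3,-8.2,0,0,0,0,0,4,-11,0,0,0,0,0,5,-13.7,0,0,0,0,0,6,-16.4,0,0,0,0,0,6.8,-18.7,2,0,0,0,0,6.8,-18.7,5,0,0,0,0,6.8,-18.7,8,0,0,0,0,6.8,-18.7,11,0,0,0,0]
}}

```text
clock: 3.65
tcp_pos: [0.6076, 0.042, 0.1611]
orientation: [0.0, 0.973, 0.229, 0.001]
wrist_force: [0.9, -0.3, 1.2]
finger_gap: 0.0002
```

{"name": "send_rows", "arguments": {
  "series": [0,0,1.5,0,0,0,0,0,0,3,0,0,0,0,0,0,4.5,0,0,0,0,0,0,5.5,0,0,0,0,0,0,5.5,0,0,0,0,0,0,5.5,0,0,0,0]
}}

```text
clock: 4.15
tcp_pos: [0.6074, 0.0416, 0.1063]
orientation: [-0.0, 0.974, 0.228, -0.0]
wrist_force: [-0.7, 0.3, -0.2]
finger_gap: -0.0001
```

Run:
```python
from h import *
import cv2
p=np.load("p.npy");s=get_state();i=camera_info("wrist");im=read_camera("wrist");sc=read_camera("scene")
print(s["clock"],s["tcp_pos"],s["wrist_force"]); pt=M(p,[-.05,.06,.071])[0]
print("shift",rot(s["orientation"]).inv().apply(pt-s["tcp_pos"])*100, proj(i,pt),proj(i,s["tcp_pos"]))
for d in silhouettes("wrist","pad")[:1]: print(d["p"],d["box"])
cv2.imwrite("pics/w3.png",np.hstack([cv2.resize(im,(480,300)),cv2.resize(sc[130:280,220:360],(280,300),interpolation=3)]))
```

```text
4.15 [0.60743115 0.04161352 0.10634319] [-0.73514906  0.2582991  -0.18453943]
shift [-2.17394285e-02  1.06078746e-03  3.53433379e+00] [[315.91981166 234.32040927]] [[316.06945024 262.95150414]]
0.73 [242.6, 16.2, 396.8, 338.5]
```

View pics/w3.png

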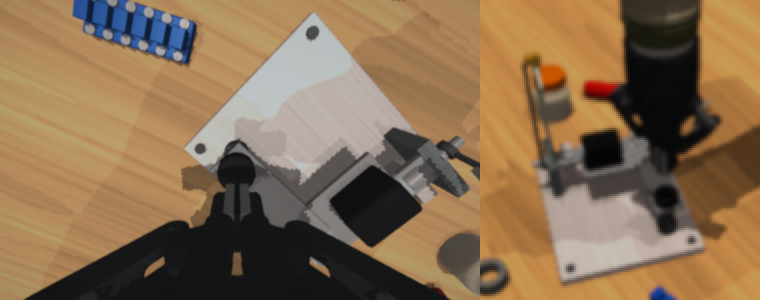

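{"name": "send_rows", "arguments": {
  "series": [0,0,0.8,0,0,0,0,0,0,1.6,0,0,0,0,0,0,2.3,0,0,0,0,0,0,2.8,0,0,0,0,0,0,3.1,0,0,0,0,0,0,3.4,0,0,0,0,0,0,3.6,0,0,0,0,0,0,3.8,0,0,0,0,0,0,4.0,0,0,0,0,0,0,4.0,0,0,0,0]
}}

```text
clock: 5.13
tcp_pos: [0.6078, 0.0427, 0.0664]
orientation: [-0.0, 0.973, 0.229, 0.0]
wrist_force: [-1.6, 1.7, 4.3]
finger_gap: -0.0003
```

{"name": "send_rows", "arguments": {
  "series": [0,0,0.15,0,0,0,0,0,0,0.3,0,0,0,0,0,0,0.45,0,0,0,0,0,0,0.6,0,0,0,0,0,0,0.75,0,0,0,0,0,0,0.8,0,0,0,0,0,0,0.8,0,0,0,0]
}}

```text
clock: 5.72
tcp_pos: [0.6082, 0.0428, 0.0585]
orientation: [-0.0, 0.973, 0.229, 0.001]
wrist_force: [-0.8, 3.5, 5.8]
finger_gap: -0.0005
```

Run:
```python
from h import *
import cv2
p=np.load("p.npy");s=get_state();T=camera_info("top");S=camera_info("scene")
ims={n:read_camera(n) for n in("top","scene","wrist")}
print(s["clock"],s["tcp_pos"],s["wrist_force"])
for n in("top","scene"):
  for l in("pointer","tab"):
    for d in silhouettes(n,l)[:1]:
        ys,xs=np.nonzero(d["pixels"]); print(n,l,round(d["p"],2),d["box"],xs.mean().round(1),ys.mean().round(1))
for a in (.1,.13,.16): print(a,proj(T,M(p,[.078,-.05+.13*np.sin(a-.3),.056+.13*np.cos(a-.3)])).round(1))
c=lambda n,x,y,w,h:cv2.resize(ims[n][y:y+h,x:x+w],(400,400),interpolation=3)
cv2.imwrite("pics/w4.png",np.hstack([c("top",360,125,50,50),c("scene",225,145,50,50)]))
```

```text
5.7167 [0.60819626 0.04278288 0.05847602] [-0.78100725  3.53504343  5.76047449]
top tab 0.6 [381.2, 147.0, 11.9, 12.9] 387.2 152.6
scene pointer 0.51 [250.9, 206.8, 0.1, 3.9] 251.0 210.0
scene tab 0.6 [242.9, 154.4, 9.7, 7.9] 246.4 159.2
0.1 [[388.6 148.9]]
0.13 [[387.  148.3]]
0.16 [[385.3 147.7]]
```

View pics/w4.png

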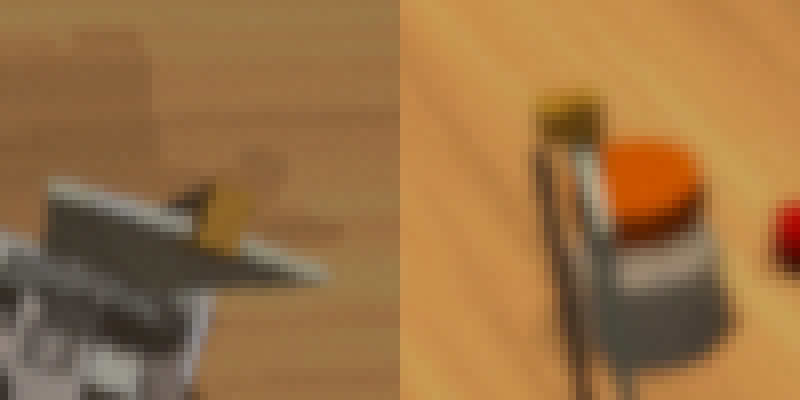

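{"name": "send_rows", "arguments": {
  "series": [0,0,0.05,0,0,0,0,0,0,0.05,0,0,0,0,0,0,0.05,0,0,0,0,0,0,0.05,0,0,0,0,0,0,0.05,0,0,0,0,0,0,0.05,0,0,0,0,0,0,0.05,0,0,0,0,0,0,0.05,0,0,0,0,0,0,0.05,0,0,0,0,0,0,0.05,0,0,0,0]
}}

```text
clock: 6.9
tcp_pos: [0.6082, 0.0428, 0.0581]
orientation: [-0.0, 0.973, 0.229, 0.001]
wrist_force: [-2.1, 5.0, 6.4]
finger_gap: -0.0001
```

Run:
```python
from h import *
import cv2
p=np.load("p.npy");s=get_state();i=camera_info("wrist");im=read_camera("wrist")
print(s["clock"],s["tcp_pos"],s["wrist_force"])
for a in (0,.1,.13,.16): print(a,proj(i,M(p,[[.078,-.05+r*np.sin(a-.3),.056+r*np.cos(a-.3)] for r in(.04,.08,.13)])).round(0).tolist())
cv2.imwrite("pics/w5.png",cv2.resize(im[100:400,400:640],(640,800))[:600])
```

```text
6.9 [0.60818984 0.04278176 0.05814621] [-2.05674673  4.96490818  6.36168626]
0 [[803.0, 296.0], [1024.0, 406.0], [1768.0, 773.0]]
0.1 [[802.0, 291.0], [1031.0, 396.0], [1896.0, 790.0]]
0.13 [[802.0, 290.0], [1032.0, 392.0], [1932.0, 792.0]]
0.16 [[801.0, 288.0], [1032.0, 388.0], [1966.0, 792.0]]
```

View pics/w5.png

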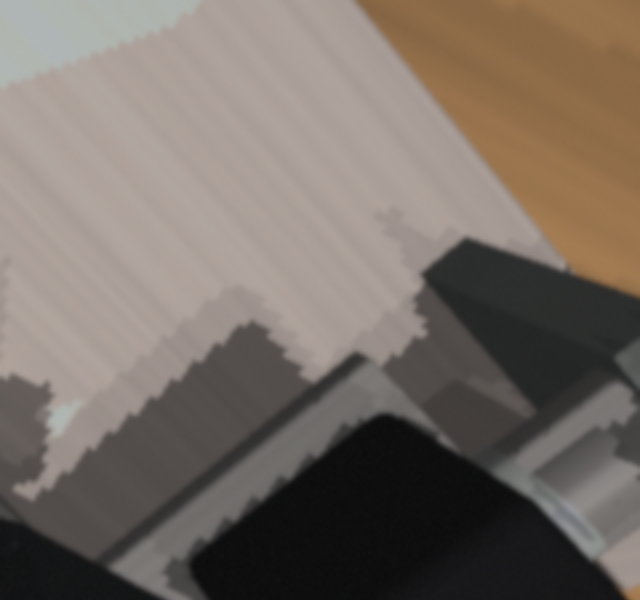

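{"name": "send_rows", "arguments": {
  "series": [0,0,0.1,0,0,0,0,0,0,0.1,0,0,0,0,0,0,0.1,0,0,0,0,0,0,0.1,0,0,0,0,0,0,0.1,0,0,0,0,0,0,0.1,0,0,0,0,0,0,0.1,0,0,0,0,0,0,0.1,0,0,0,0,0,0,0.1,0,0,0,0,0,0,0.1,0,0,0,0]
}}

```text
clock: 7.78
tcp_pos: [0.6082, 0.0428, 0.0572]
orientation: [-0.0, 0.973, 0.229, 0.001]
wrist_force: [-1.8, 5.0, 6.0]
finger_gap: 0.0
```

Run:
```python
from h import *
import cv2
im=read_camera("top");a=cv2.imread("pics/top1.png")
def g(i,x,y,w,h): return cv2.cvtColor(i[y:y+h,x:x+w],6).astype(np.float32)
for n,b in {"corner+x+y":(300,130,32,32),"holes":(362,205,16,24)}.items(): print(n,cv2.phaseCorrelate(g(a,*b),g(im,*b),cv2.createHanningWindow(b[2:],cv2.CV_32F)))
c=lambda i:cv2.resize(i[132:172,370:410],(400,400),interpolation=3)
cv2.imwrite("pics/w6.png",np.hstack([c(a),c(im)])); print(get_state()["wrist_force"],get_state()["tcp_pos"])
```

```text
corner+x+y ((9.83775381183216, 4.25683177736936), 0.1451853383332491)
holes ((0.11684393591649567, -0.09721005736986932), 0.9581839287032684)
[-2.24567328  5.0532873   6.03893305] [0.60821918 0.04279764 0.05717025]
```

View pics/w6.png

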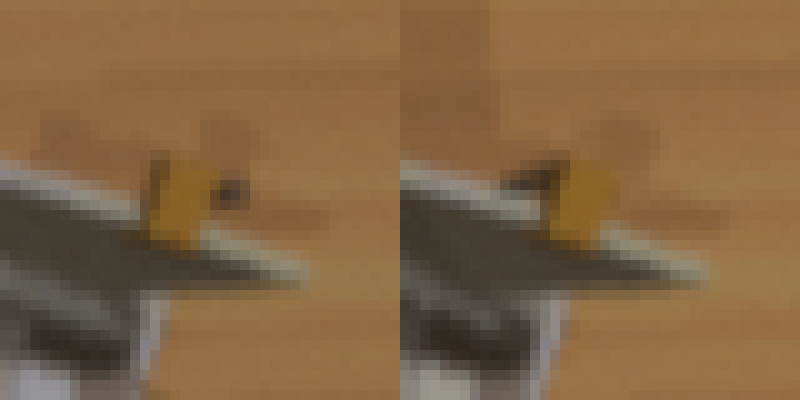

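The two crops (rest on the left, pressed on the right) show the pointer tip moving from about pixel (393,151), right of the tab, to about (387,148), behind the tab. That matches the prediction for 0.13 rad. The hole pattern has moved only 0.1 px, so the mount has not shifted. I'll release now.

{"name": "send_rows", "arguments": {
  "series": [0,0,-0.3,0,0,0,0,0,0,-0.6,0,0,0,0,0,0,-0.9,0,0,0,0,0,0,-1.2,0,0,0,0,0,0,-1.5,0,0,0,0,0,0,-2,0,0,0,0,0,0,-3,0,0,0,0,0,0,-5,0,0,0,0,0,0,-8,0,0,0,0,0,0,-11,0,0,0,0]
}}

```text
clock: 8.67
tcp_pos: [0.6069, 0.0418, 0.1673]
orientation: [0.0, 0.974, 0.229, -0.001]
wrist_force: [1.0, -0.8, -1.1]
finger_gap: -0.0
```

{"name": "send_rows", "arguments": {
  "series": [0,0,-2,0,0,0,0,0,0,-4,0,0,0,0,0,0,-5,0,0,0,0,0,0,-5,0,0,0,0,0,0,-5,0,0,0,0,0,0,-5,0,0,0,0]
}}

```text
clock: 9.17
tcp_pos: [0.6071, 0.0421, 0.2153]
orientation: [-0.0, 0.973, 0.229, -0.001]
wrist_force: [0.1, -0.6, 0.0]
finger_gap: 0.0
```

Run:
```python
from h import *
import cv2
im=read_camera("top");a=cv2.imread("pics/top1.png");s=get_state()
print(s["clock"],s["tcp_pos"],s["wrist_force"])
d=lambda x,y,w,h:cv2.absdiff(a,im)[y:y+h,x:x+w].max()
print("diff tab area",d(375,140,30,30),"jar/driver",d(380,178,65,90),"terminals",d(245,158,40,28),"gland",d(320,100,25,30),"holes",d(362,205,16,24))
cv2.imwrite("pics/w7.png",cv2.resize(im[90:270,210:450],(800,600)))
```

```text
9.2167 [0.60693549 0.04212587 0.21499649] [-0.93580567 -0.28008032 -0.35189038]
diff tab area 19 jar/driver 22 terminals 103 gland 80 holes 19
```

View pics/w7.png

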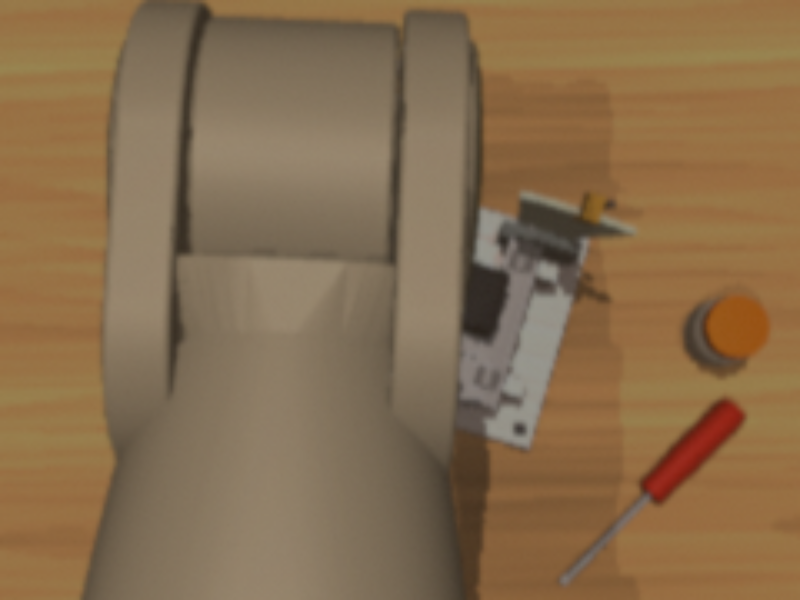

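The tab and pointer area looks the same as at rest, with the pointer tip back to the right of the tab at view position (610,203). The mount, jar and driver are unmoved. The arm only blocks the top camera's view of the terminals and gland, and it never went near them.

```bash
python3 -c "
from workcell import *
print(hand_in())"
```

```text
the job is handed in; nothing more can be done
None
```

I pressed the pad with the shut fingers to about 0.12–0.13 rad on the plate and held it there for over 2 s. I then released it, raised the arm clear and handed the job in at about 9.2 s. `hand_in()` gives no verdict, so I don't know the official result.

- **Tab setting:** I measured about 0.122–0.129 rad from the wrist view. An earlier estimate from the top and scene cameras gave 0.116. Both are well inside the 5 mm (0.038 rad) tolerance.
- **Pointer on the tab:** in the top view the tip moved from right of the tab to behind it, where predicted for 0.13 rad. The tab hid the tip itself, so the final alignment rests on that and the press depth. The wrist camera could not see the pointer at all.
- **Forces and mount:** the pad pushed back with about 6 N, as the spring data predict. There was also an unexpected sideways force of about 5 N. A mount corner hole in the top view moved only about 0.1 px. A second check on another corner gave no usable match, probably because the arm or its shadow covered it.
- **After release:** the pointer and tab area looks the same as in the first picture, and the jar and driver did not move. The arm hid the terminals and gland from the top camera at the end, so I could not re-check those two. The fingers did not go near either of them.

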